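# Push the stock box home between the guide rails

## Robot

A 7-joint arm with a two-finger parallel gripper is mounted at the origin on the work surface; the furniture and walls round the work are solid. World frame = base frame: x ahead of the robot, y to its left, z up, the work surface at z = 0. Lengths are in m, angles in degrees, forces in N, time in s.
With the tool pointing down it reaches from about 0.425 to 0.875 m from the base axis. Payload 9.9 kg.
Tool frame: the origin (TCP) lies between the finger pads; the fingertips stand 19 mm ahead of it and the grasp point (between the pads) is the TCP; z points along the fingers, y is the direction in which the jaws open and shut (so a half turn about z gives the same grasp; the last joint's range is limited). The gripper opens to 85 mm and grips with 20 to 120 N. Pads are 22 mm wide; open, the fingers measure 114 mm over their backs; the gripper's body (76 mm by 85 mm) begins 54 mm behind the grasp point. The pads swing forward as they close: fully open they stand 13 mm farther back than shut.
Start: joints at [60.688, 32.985, 1.427, 82.34, -0.859, 64.687, -3.237], TCP at [0.28, -0.614, 0.25] pointing down, gripper open.
Joint ranges: [-157.87, 157.87], [-19.46, 123.44], [-87.15, 90], [11.01, 140.99], [-62.26, 242.26], [9.8, 113.94], [-161.44, 161.44]. Speed limits (degrees/s): [127.2, 127.2, 172.46, 172.46, 180, 180, 180].

## Interface

Orientations are given as [roll, pitch, yaw] about the fixed x, y, z axes, in that order (R = Rz(yaw) Ry(pitch) Rx(roll)).
In Python, from bench import manip gives the robot as it stands. The module is installed in compiled form; this text tells all that it offers.
- The arm moves only by the tool send_rows, never from a script. Its arguments are lists of equal length, an entry for each row: "dp": the shift along the tool's x, y, z normalised to -1 to 1, where 1 is 0.3 m, a list of three; "roll": the turn about the tool's z normalised to -1 to 1, where 1 is 60 degrees. A call has 1 to 5 rows; each row is the pose to reach, as a shift and turn from the pose commanded when the call began, along the tool's axes at that moment; what a row does not reach only later rows make up. A row lasts 1/10 s, in which the tool goes at most 50 mm and 8.59 degrees, less where a joint would pass 70% of its speed; a pose out of reach is approached as far as the arm can. A call with a number of a shift or a turn outside -1 to 1 is refused whole. A call with a gripper value outside its range is refused whole. "claw" is the closure, from -1 (fully open) to 1 (shut), so that 0 is half open, set as the call begins (left out, the last holds). The fingers move at their own pace and stop on an object; "newtons" is the grip in N (left out, the last holds). Time passes only in rows, so rows that repeat a pose let the fingers close. It gives the time, the measured TCP pose, the force and the opening at its end, in the units of the state.
- manip.observe(): the state, without advancing time (a new reading comes with each control period).
- manip.read_camera(name): name is "scene" or "top" or "wrist"; returns (picture, depth): 400x640x3 uint8, red, green, blue; 400x640 float32, m along the optical axis (not along the pixel's ray), 0 where there is no reading.
- manip.camera_params(name): a dict with "fx", "fy", "cx", "cy" (pixels), "k1" (the pictures are not rectified: a ray, as slopes to the right and down, at radius r is drawn at 1 + k1 r^2 times it, then the intrinsics apply), "position" and "orientation" of the camera in the world. Camera axes: x right, y up, looking along -z (the intrinsics and any distortion apply to the point x, -y, -z); pixel columns grow to the right and rows downward; lengths in m; the calibration is good to about 2 mm. A picture is of the moment at which its call begins: read the wrist's pose just before it. camera_params takes no time and is no camera call; for the wrist camera it gives the pose at the moment of the call.
- manip.finish_job(): hands the job in, once; it reports no verdict.
The state is a dict: "t": time; "joints": joint angles; "joint_velocities": joint speeds; "tau": joint torques, N m; "tool_pos": TCP position; "tcp_rot": TCP orientation; "force": force on the tool from outside, world axes, zero at the start; "wrist_torque": the same for the moment, N m; "grip_width": finger opening in m.
Only numpy, scipy, OpenCV 4.12 (cv2) and the standard library are available. Lean on these libraries where they do the work, as an engineer would, in place of code of your own. Each camera call takes 0.05 s, during which the arm holds its last target.

## Task

Push the cardboard stock box along its plywood board, down the lane between the two low aluminium guide rails, until it stands home against the stop at the end of the lane. The rails have only just been set and are not yet screwed tight, so line the box up before it enters: neither the box nor the robot may touch either rail. Only push the box with the fingers, do not lift, tip or carry it, do not ram the stop, and leave the jar, the thread spool and the little bottle behind the stop where they stand.

Things in the scene. Friction and masses are not known exactly. Their poses are not given: they have to be found in the camera images.
- board: plywood board lying fixed on the worktable, 156 (x) x 480 (y) x 9 mm thick; origin at the centre of its underside, so its top is at z = 9 mm in its own frame. Its +y axis is the direction of travel down the lane (roughly the robot's left); its x axis runs across the lane, +x away from the robot. The end at y < -60 mm is bare and open at the sides; the lane lies from y = -60 mm (its mouth) to the stop at y = 200 mm, centred on x = 0.
- rail_near: aluminium guide rail on the robot's side of the lane, fixed on the board: square bar 12 mm wide, 12 mm high, 260 mm long along the board's y; origin at the centre of its underside, at x = -62, y = 70, z = 9 mm in the board's frame. Its inner face is at x = -56 mm there, its top at z = 21 mm.
- rail_far: the other guide rail, alike, at x = +62, y = 70, z = 9 mm in the board's frame; inner face at x = +56 mm. The lane between the rails is 112 mm wide.
- stop: wooden end stop fixed on the board, 100 mm wide and 45 mm high, with two round rubber buffers facing the lane; origin at the foot of the plane of the buffer faces, at x = 0, y = 200, z = 9 mm in the board's frame.
- stock_box: closed cardboard box, rigid, loose, 92 mm wide (its x) x 120 mm long (its y) x 75 mm high, 0.3 to 0.55 kg; origin at the centre of its underside. It stands on the bare end of the board before the lane's mouth, its long sides roughly along the board but off the lane's centre line by up to 20 mm and turned by up to 0.2 rad. Centred and square in the lane it has 10 mm to either rail; against the stop its origin is at y = 140 mm in the board's frame.
- tack_jar: glass jar with a screw lid, 54 mm across, 74 mm high, loose on the table just past the stop's end of the board; origin at the centre of its underside. Not to be disturbed.
- spool_blue: blue thread spool standing upright, 43 mm across, 63 mm high, loose on the table just past the stop's end of the board; origin at the centre of its underside. Not to be disturbed.
- dye_bottle: small tan bottle with a black cap, 36 mm across, 66 mm high, loose on the table just past the stop's end of the board; origin at the centre of its underside. Not to be disturbed.
Not all that is in view belongs to the job. What is meant by the stock_box is not purple or yellow, and is the larger of those in its own colour.

How it is judged:
By the outcome, as a careful person would: the job done as asked, in the order asked, and still so for the second after the job is handed in, with the robot touching nothing.
It also fails if it takes over 61 s, if anything falls off the work surface, if the arm or the gripper's body presses on something with over 40 N, if the wrist force passes 120 N, or if a joint passes its speed limit or range.

## Working session

There is one attempt and no reset: what is moved stays moved. The work goes in short steps, Python scripts to look and compute and a tool call to move; the robot and the scene stay as the last step left them, time stands still between calls to the robot, and variables do not carry over. Pictures are saved under pics/ and viewed, and the job is handed in when it is done.

Besides the shell and the picture viewer there is one more tool, called after "Call:" as name(argument=value, ...) on one line, values as JSON. send_rows: Moves the arm, as the interface text tells. Its arguments: {"type":"object","properties":{"dp":{"type":"array"},"roll":{"type":"array"},"claw":{"type":"number"},"newtons":{"type":"number"}},"required":["dp","roll"]}

```bash
mkdir -p pics; cat > h.py <<'E'
import numpy as np, cv2
from bench import manip
from scipy.spatial.transform import Rotation as R
def grab(name,tag):
    p=manip.camera_params(name); im,d=manip.read_camera(name)
    np.savez(f'pics/{tag}.npz',im=im,d=d,p=np.array([p],dtype=object))
    cv2.imwrite(f'pics/{tag}.png',im[:,:,::-1]); return im,d,p
def load(tag):
    z=np.load(f'pics/{tag}.npz',allow_pickle=True); return z['im'],z['d'],z['p'][0]
def rot(p):
    o=np.array(p['orientation'],float)
    return o if o.shape==(3,3) else R.from_euler('xyz',o,degrees=True).as_matrix()
def slopes(p,uv):
    K=np.array([[p['fx'],0,p['cx']],[0,p['fy'],p['cy']],[0,0,1.]])
    return cv2.undistortPoints(np.array(uv,float).reshape(-1,1,2),K,np.array([p['k1'],0,0,0.])).reshape(-1,2)
def onplane(p,uv,z):
    s=slopes(p,uv); d=np.c_[s[:,0],-s[:,1],-np.ones(len(s))]@rot(p).T
    c=np.array(p['position']); return c+d*((z-c[2])/d[:,2])[:,None]
def bydepth(p,uv,dd):
    s=slopes(p,uv); return np.array(p['position'])+(np.c_[s[:,0],-s[:,1],-np.ones(len(s))]*np.array(dd)[:,None])@rot(p).T
E
python3 - <<'E'
from h import *
print(manip.observe())
for n in('top','scene'):
    print(grab(n,n+'0')[2])
E
```

```text
{'t': 0.0, 'joints': array([60.68893076, 33.0316588 ,  1.42362322, 82.38485578, -0.86012891,
       64.6881785 , -3.23596914]), 'joint_velocities': array([-0.03585224, -0.01467113,  0.05408914,  0.04663088, -0.01028638,
        0.12569894, -0.10078086]), 'tau': array([ 5.31627556e-04, -7.65754652e+01,  2.25138523e+00, -2.85964233e+01,
        1.53869897e-02,  1.27186012e-02,  1.91914734e-05]), 'tool_pos': array([ 0.27985694, -0.61379153,  0.24946418]), 'tcp_rot': array([-1.79905981e+02,  4.33717111e-03,  2.45124667e+01]), 'force': array([-0.41247981,  0.62336323,  0.77951298]), 'wrist_torque': array([-0.05833688,  0.00945819, -0.00882189]), 'grip_width': 0.08510912240524264}
{'fx': 392.9801390298583, 'fy': 392.9801390298583, 'cx': 320.01561796833715, 'cy': 194.22918639998775, 'k1': -0.06463913383750612, 'position': array([ 0.27815642, -0.16547423,  1.45599825]), 'orientation': array([  6.57357534,  -0.38833326, -88.65206379])}
{'fx': 407.3021466661818, 'fy': 407.3021466661818, 'cx': 318.3104913531482, 'cy': 200.89959041392052, 'k1': -0.05387952502189261, 'position': array([-0.3502707 ,  0.21046785,  0.79023703]), 'orientation': array([  49.67577247,   -0.40224771, -116.61483294])}
```

View pics/top0.png

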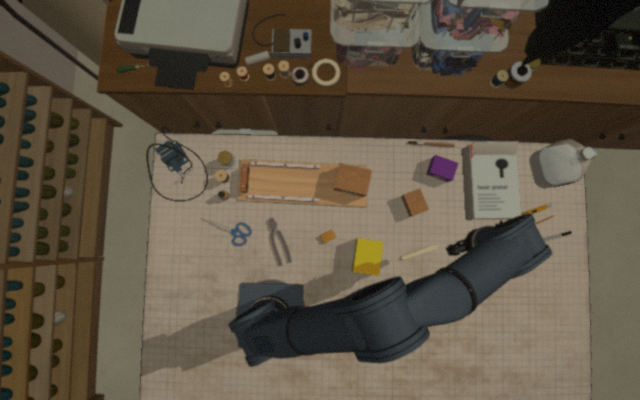

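View pics/scene0.png

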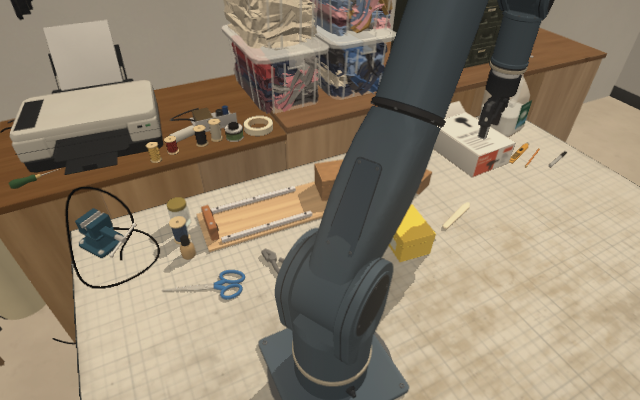

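The top view shows the board at columns 240-370, rows 160-205. The brown box is at its right end (352,180), and a smaller brown decoy sits at (415,203). The stop is on the left at column 243. I'll enlarge it to get the edges.

```bash
python3 - <<'E'
from h import *
im,d,p=load('top0')
c=im[145:220,195:385]
cv2.imwrite('pics/crop0.png',cv2.resize(c[:,:,::-1],None,fx=4.2,fy=4.2,interpolation=cv2.INTER_CUBIC))
# height map
v,u=np.mgrid[145:220,195:385]
P=bydepth(p,np.c_[u.ravel(),v.ravel()],d[145:220,195:385].ravel()).reshape(75,190,3)
z=P[:,:,2]
cv2.imwrite('pics/h0.png',cv2.resize(np.clip(z*2500,0,255).astype(np.uint8),None,fx=4.2,fy=4.2,interpolation=cv2.INTER_NEAREST))
m=(z>0.074)&(z<0.095)&(np.arange(190)[None]>120)
n,l,s,_=cv2.connectedComponentsWithStats(m.astype(np.uint8)); i=1+s[1:,4].argmax()
q=P[l==i]; print(n,s[i],q.mean(0),q.std(0))
pix=np.c_[u[l==i],v[l==i]]; top=onplane(p,pix,np.median(q[:,2]))
print(cv2.minAreaRect((top[:,:2]*1000).astype(np.float32)), np.median(q[:,2]))
E
```

```text
2 [139  18  38  33 854] [ 0.49376565 -0.28443602  0.08440906] [0.02715201 0.03356948 0.00296392]
((494.1872253417969, -284.4747314453125), (116.58785247802734, 93.1374740600586), 78.05004119873047) 0.08440539528322
```

View pics/crop0.png

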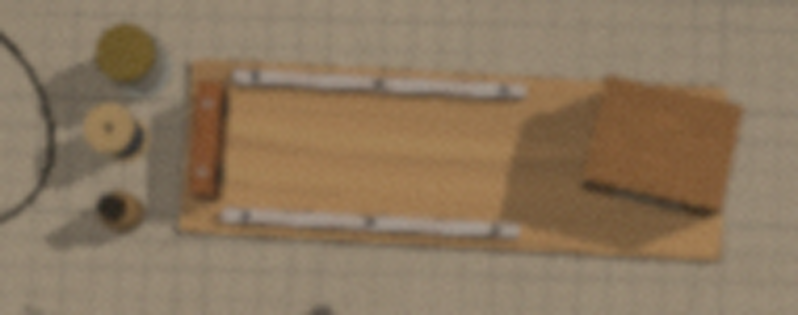

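View pics/h0.png

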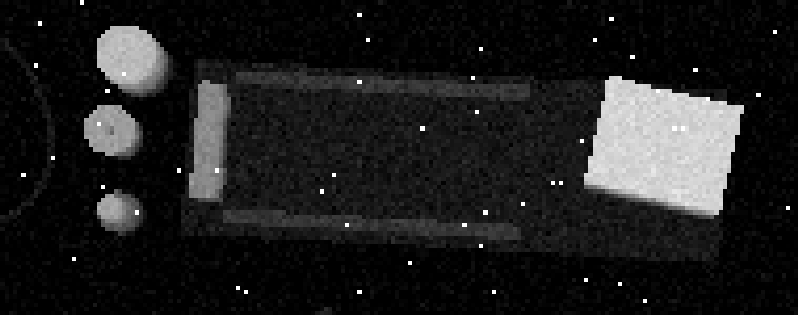

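The crop shows both rails, the stop and the box, with the box top at 84.4 mm as it should be. Next I fit the board frame from the rails.

```bash
python3 - <<'E'
from h import *
im,d,p=load('top0')
hsv=cv2.cvtColor(im,cv2.COLOR_RGB2HSV)
m=np.zeros((400,640),np.uint8)
s=(hsv[:,:,1]<70)
m[155:205,245:325]=s[155:205,245:325]
n,l,st,_=cv2.connectedComponentsWithStats(m)
for i in range(1,n):
    if st[i,4]<40: continue
    v,u=np.where(l==i); P=onplane(p,np.c_[u,v],0.021)[:,:2]*1000
    c=P.mean(0); w,V=np.linalg.eigh(np.cov((P-c).T)); a=V[:,1]*np.sign(V[1,1])
    t=(P-c)@a; print(st[i],c,'dir',np.degrees(np.arctan2(a[1],a[0])),'len',np.ptp(t),'mid',c+a*(t.max()+t.min())/2, np.median(bydepth(p,np.c_[u,v],d[l==i])[:,2]))
# board mask from hue/sat
for x in [(240,162),(260,175),(300,185),(300,208),(300,150),(330,200),(352,180),(245,180)]: print(x,hsv[x[1],x[0]])
# stop by depth
v,u=np.mgrid[155:200,235:255]; P=bydepth(p,np.c_[u.ravel(),v.ravel()],d[155:200,235:255].ravel())
k=(P[:,2]>.045)&(P[:,2]<.062); T=onplane(p,np.c_[u.ravel(),v.ravel()][k],.054)[:,:2]*1000
print('stop',cv2.minAreaRect(T.astype(np.float32)))
# board corners from crop
uv=np.array([[190,62],[180,232],[720,260],[725,88]])/4.2+[195,145]-.4
print(onplane(p,uv,.009))
E
```

```text
[245 155  80   8 442] [578.72046864 -55.94615064] dir 89.73291987224557 len 294.8661102051561 mid [578.81393414 -35.89546356] -2.2455596645043485e-05
[250 162  70   6 210] [551.31332829 -38.24557688] dir 88.29376375545402 len 256.7492744454709 mid [551.35321308 -36.90663305] 0.021634594828917275
[248 195  71   7 221] [427.54898324 -35.34609899] dir 88.28436679396701 len 257.9218339782001 mid [427.54868037 -35.35621054] 0.02138252452463041
[245 201  56   4 121] [405.71033691  26.69561732] dir 89.7868251930676 len 202.3679664896469 mid [405.61980745   2.36379479] 9.80722885748353e-05
(240, 162) [ 16  92 116]
(260, 175) [ 17 120 161]
(300, 185) [ 16 123 155]
(300, 208) [ 19  58 150]
(300, 150) [ 18  56 141]
(330, 200) [ 15 123 122]
(352, 180) [ 14 142 129]
(245, 180) [ 12 164 121]
stop ((494.0446472167969, 104.7454605102539), (25.875112533569336, 99.0557861328125), 89.61946105957031)
[[ 0.56942467  0.13246839  0.009     ]
 [ 0.41673834  0.134017    0.009     ]
 [ 0.40352541 -0.34262073  0.009     ]
 [ 0.557492   -0.34558547  0.009     ]]
```

```bash
python3 - <<'E'
from h import *
im,d,p=load('top0')
for col in (290,340,370,400):
  v=np.arange(85,160,4);P=bydepth(p,np.c_[np.full(len(v),col),v],d[v,col])
  print(col,[(r,round(a[0],3),round(a[2],3)) for r,a in zip(v,P) ])
u=np.array([320.0,0.28]);
o=np.array([487.4,-106.1]);X=np.array([.99956,-.0298]);Y=np.array([.0298,.99956])
for b in [(96,-178),(57,-178),(0,-290),(0,60)]: print(b,o+X*b[0]+Y*b[1])
E
```

```text
290 [(np.int64(85), np.float64(0.854), np.float64(0.036)), (np.int64(89), np.float64(0.837), np.float64(0.039)), (np.int64(93), np.float64(0.824), np.float64(0.034)), (np.int64(97), np.float64(0.83), np.float64(-0.026)), (np.int64(101), np.float64(0.832), np.float64(-0.076)), (np.int64(105), np.float64(0.832), np.float64(-0.124)), (np.int64(109), np.float64(0.831), np.float64(-0.172)), (np.int64(113), np.float64(0.833), np.float64(-0.232)), (np.int64(117), np.float64(0.833), np.float64(-0.291)), (np.int64(121), np.float64(0.832), np.float64(-0.349)), (np.int64(125), np.float64(0.829), np.float64(-0.404)), (np.int64(129), np.float64(0.83), np.float64(-0.479)), (np.int64(133), np.float64(0.831), np.float64(-0.558)), (np.int64(137), np.float64(0.662), np.float64(-0.0)), (np.int64(141), np.float64(0.646), np.float64(0.0)), (np.int64(145), np.float64(0.631), np.float64(0.0)), (np.int64(149), np.float64(0.616), np.float64(-0.001)), (np.int64(153), np.float64(0.6), np.float64(0.001)), (np.int64(157), np.float64(0.584), np.float64(0.003))]
340 [(np.int64(85), np.float64(0.858), np.float64(0.
[... 2537 characters left out ...]
oat64(-0.254)), (np.int64(121), np.float64(0.834), np.float64(-0.312)), (np.int64(125), np.float64(0.833), np.float64(-0.372)), (np.int64(129), np.float64(0.831), np.float64(-0.433)), (np.int64(133), np.float64(0.833), np.float64(-0.511)), (np.int64(137), np.float64(0.827), np.float64(-0.568)), (np.int64(141), np.float64(0.657), np.float64(0.002)), (np.int64(145), np.float64(0.641), np.float64(0.002)), (np.int64(149), np.float64(0.626), np.float64(0.0)), (np.int64(153), np.float64(0.612), np.float64(-0.003)), (np.int64(157), np.float64(0.596), np.float64(-0.002))]
(96, -178) [ 578.05336 -286.88248]
(57, -178) [ 539.07052 -285.72028]
(0, -290) [ 478.758  -395.9724]
(0, 60) [489.188  -46.1264]
```

Call:
send_rows(dp=[[0.1, -0.04, 0], [0.25, -0.1, 0], [0.41, -0.17, 0], [0.57, -0.23, 0], [0.69, -0.28, 0]], roll=[[0.08], [0.17], [0.26], [0.35], [0.437]], claw=-1)

```text
schema error: expected a number
```

```bash
cat >> h.py <<'E'
O=np.array([.4874,-.1061]);X=np.array([.99956,-.0298]);Y=np.array([.0298,.99956])
def b2w(x,y): return O+X*x/1000+Y*y/1000
def w2b(q): q=np.array(q[:2])-O; return np.round([q@X*1000,q@Y*1000],1)
def plan(bx,by,z,yaw):
    s=manip.observe(); M=R.from_euler('xyz',s['tcp_rot'],degrees=True)
    t=np.r_[b2w(bx,by),z]; dp=M.inv().apply(t-s['tool_pos'])/.3
    dy=(yaw-s['tcp_rot'][2]+180)%360-180
    print('t',s['t'],'at',w2b(s['tool_pos']),s['tool_pos'].round(4),'rot',s['tcp_rot'].round(2),'F',s['force'].round(1),'w',round(s['grip_width'],4))
    print('dp',dp.round(4),'roll',round(-dy/60,4),'joints',s['joints'].round(0))
E
python3 -c "
from h import *
plan(106,-178,.25,-1.71)"
```

```text
t 0.1 at [-192.3 -513.7] [ 0.2799 -0.6138  0.2495] rot [-179.91    0.     24.52] F [-0.1 -0.4 -0.2] w 0.0853
dp [ 1.3863e+00 -5.6440e-01 -8.0000e-04] roll 0.4371 joints [61. 33.  1. 82. -1. 65. -3.]
```

Call:
send_rows(dp=[[0.1, -0.04, 0], [0.25, -0.1, 0], [0.41, -0.17, 0], [0.57, -0.23, 0], [0.69, -0.28, 0]], roll=[0.08, 0.17, 0.26, 0.35, 0.437], claw=-1)

```text
t: 0.6
tool_pos: [0.4354, -0.4493, 0.2499]
tcp_rot: [-179.9, -0.0, -1.9]
force: [1.0, -0.1, -0.0]
grip_width: 0.0853
```

```bash
python3 -c "
from h import *
plan(106,-178,.25,-1.71)"
```

```text
t 0.6 at [ -41.7 -344.6] [ 0.4354 -0.4493  0.2499] rot [-1.7993e+02 -1.0000e-02 -1.8500e+00] F [ 1.  -0.1 -0. ] w 0.0853
dp [ 4.911e-01 -5.567e-01  4.000e-04] roll -0.0024 joints [ 37.  29.   8.  91.  -4.  61. -46.]
```

Call:
send_rows(dp=[[0.08, -0.09, 0], [0.19, -0.21, 0], [0.3, -0.34, 0], [0.41, -0.47, 0], [0.49, -0.557, 0]], roll=[-0.002, -0.002, -0.002, -0.002, -0.002])

```text
t: 1.1
tool_pos: [0.5875, -0.2856, 0.2499]
tcp_rot: [-179.9, 0.0, -1.4]
force: [0.4, 0.1, 0.4]
grip_width: 0.0857
```

```bash
python3 -c "
from h import *
plan(100,-178,.05,-1.71)
grab('top','top1')"
```

```text
t 1.1 at [ 105.4 -176.4] [ 0.5875 -0.2856  0.2499] rot [-179.91    0.     -1.43] F [0.4 0.1 0.4] w 0.0857
dp [-0.0178  0.0063  0.6662] roll 0.0047 joints [ 18.  31.   7.  86.  -4.  63. -66.]
```

View pics/top1.png

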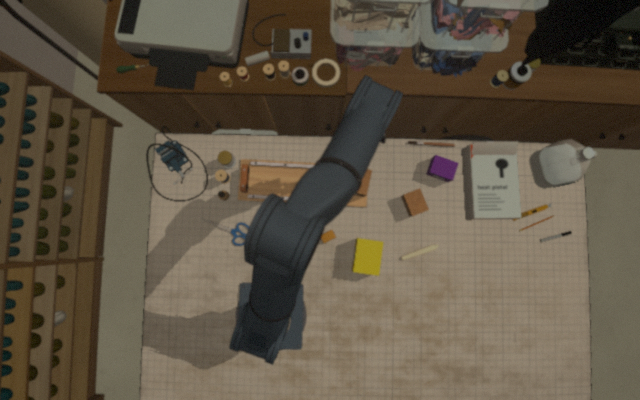

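The arm now hides the box from the top view. The rest of the scene is unchanged, so I descend on the far side of the box.

Call:
send_rows(dp=[[-0.002, 0, 0.14], [-0.005, 0.002, 0.3], [-0.01, 0.004, 0.44], [-0.016, 0.006, 0.58], [-0.018, 0.006, 0.66]], roll=[0.004, 0.004, 0.004, 0.004, 0.004])

```text
t: 1.65
tool_pos: [0.5779, -0.2903, 0.0486]
tcp_rot: [-179.9, 0.3, -1.8]
force: [0.5, -0.7, 0.6]
grip_width: 0.0854
```

```bash
python3 -c "
from h import *
plan(57,-178,.05,-1.71)
print(grab('wrist','w1')[2]);grab('scene','s1')"
```

```text
t 1.65 at [  95.9 -181.4] [ 0.5779 -0.2903  0.0486] rot [-179.91    0.26   -1.84] F [ 0.5 -0.7  0.6] w 0.0854
dp [-0.1297 -0.0112 -0.0042] roll -0.0021 joints [ 20.  43.   5.  98.  -5.  39. -65.]
{'fx': 310.2921686003908, 'fy': 310.2921686003908, 'cx': 317.6871688194591, 'cy': 193.76510959500968, 'k1': -0.03005037550342534, 'position': array([ 0.66167016, -0.29247693,  0.17214651]), 'orientation': array([-1.93195131e+01,  2.59758418e-02, -9.18219301e+01])}
```

View pics/w1.png

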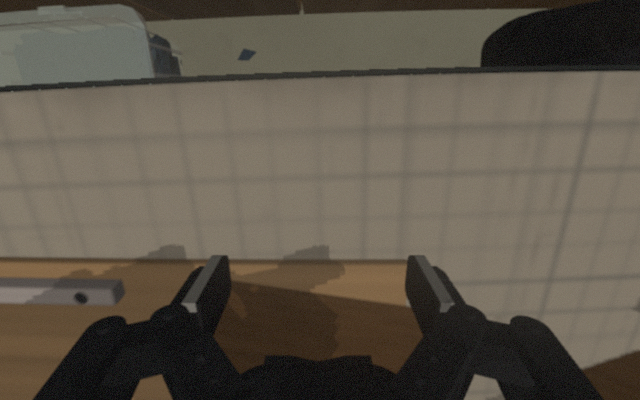

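View pics/s1.png

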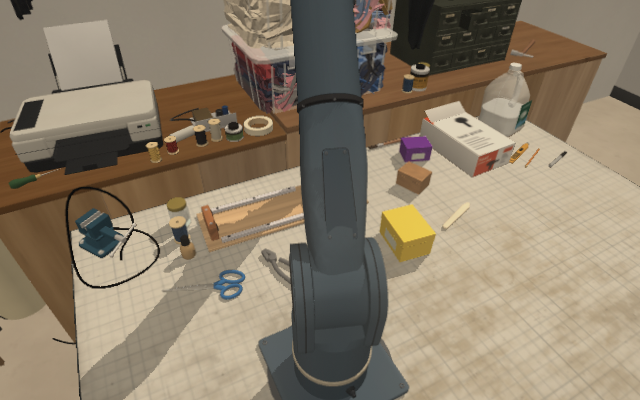

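The wrist camera sits on the tool's +x side and shows the jaws open, clear of the box, with the near rail end at (100,290). I now push toward the robot, slowly.

Call:
send_rows(dp=[[-0.015, -0.004, -0.004], [-0.03, -0.008, -0.004], [-0.045, -0.01, -0.004], [-0.055, -0.01, -0.004], [-0.065, -0.01, -0.004]], roll=[-0.002, -0.002, -0.002, -0.002, -0.002])

```text
t: 2.25
tool_pos: [0.5606, -0.2874, 0.0544]
tcp_rot: [180.0, -0.1, -1.7]
force: [0.2, 0.5, -0.2]
grip_width: 0.0856
```

Call:
send_rows(dp=[[-0.009, 0, 0], [-0.018, 0, 0], [-0.027, 0, 0], [-0.036, 0, 0], [-0.042, 0, 0]], roll=[0, 0, 0, 0, 0])

```text
t: 2.75
tool_pos: [0.5478, -0.2868, 0.0534]
tcp_rot: [-180.0, 0.0, -1.7]
force: [1.7, 0.4, 0.8]
grip_width: 0.0854
```

```bash
python3 -c "
from h import *
plan(57,-178,.05,-1.71)"
```

```text
t 2.75 at [  65.7 -178.8] [ 0.5478 -0.2868  0.0534] rot [-1.7999e+02  1.0000e-02 -1.7100e+00] F [1.7 0.4 0.8] w 0.0854
dp [-0.0291 -0.0027  0.0114] roll -0.0 joints [ 21.  41.   4. 103.  -5.  36. -64.]
```

Call:
send_rows(dp=[[-0.007, 0, 0.002], [-0.014, 0, 0.005], [-0.021, 0, 0.008], [-0.029, 0, 0.01], [-0.029, 0, 0.01]], roll=[0, 0, 0, 0, 0])

```text
t: 3.25
tool_pos: [0.5398, -0.2865, 0.0508]
tcp_rot: [-180.0, -0.1, -1.7]
force: [3.8, 1.2, 4.0]
grip_width: 0.0855
```

```bash
python3 -c "
from h import *
plan(120,-178,.05,-1.71)
grab('wrist','w2');grab('top','t2')"
```

```text
t 3.25 at [  57.7 -178.8] [ 0.5398 -0.2865  0.0508] rot [-1.80e+02 -7.00e-02 -1.71e+00] F [3.8 1.2 4. ] w 0.0855
dp [ 0.2076 -0.0026  0.0029] roll -0.0 joints [ 21.  41.   4. 104.  -5.  35. -63.]
```

View pics/t2.png

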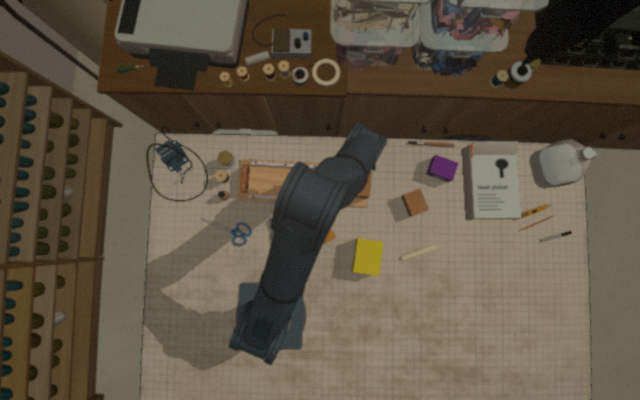

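Contact force is 3.8 N, so the fingers are on the side. I back off, rise and go round to the rear.

Call:
send_rows(dp=[[0.03, 0, 0], [0.1, 0, 0], [0.15, 0, -0.1], [0.15, 0, -0.26], [0.15, 0, -0.4]], roll=[0, 0, 0, 0, 0])

```text
t: 3.85
tool_pos: [0.584, -0.288, 0.1711]
tcp_rot: [-180.0, 0.2, -1.7]
force: [0.4, 0.2, 0.2]
grip_width: 0.0858
```

```bash
python3 -c "
from h import *
plan(0,-320,.18,88.29)"
```

```text
t 3.85 at [ 102. -179.] [ 0.584  -0.288   0.1711] rot [-1.80e+02  1.60e-01 -1.69e+00] F [0.4 0.2 0.2] w 0.0858
dp [-0.3401  0.47   -0.0287] roll -1.4997 joints [ 18.  35.   6.  92.  -4.  53. -66.]
```

Call:
send_rows(dp=[[-0.03, 0.1, -0.05], [-0.1, 0.22, -0.05], [-0.2, 0.34, -0.05], [-0.28, 0.42, -0.05], [-0.34, 0.47, -0.05]], roll=[-0.14, -0.28, -0.42, -0.56, -0.7], claw=-0.2)

```text
t: 4.35
tool_pos: [0.4747, -0.4288, 0.1847]
tcp_rot: [-179.9, 0.2, 40.4]
force: [-0.3, -1.3, 0.3]
grip_width: 0.0513
```

```bash
python3 -c "
from h import *
plan(0,-320,.18,88.29)"
```

```text
t 4.35 at [  -3.1 -322.9] [ 0.4747 -0.4288  0.1847] rot [-1.799e+02  1.700e-01  4.043e+01] F [-0.3 -1.3  0.3] w 0.0513
dp [ 0.0141 -0.0003  0.0156] roll -0.7976 joints [ 41.  33.  -6.  93.   4.  54. -15.]
```

Call:
send_rows(dp=[[0.0, 0, 0], [0.0, 0, 0], [0.01, 0, 0], [0.01, 0, 0], [0.01, 0, 0]], roll=[-0.14, -0.28, -0.42, -0.56, -0.7])

```text
t: 4.85
tool_pos: [0.4797, -0.4241, 0.1847]
tcp_rot: [-179.9, -0.0, 82.6]
force: [-0.6, -0.3, 0.4]
grip_width: 0.0516
```

```bash
cat >> h.py <<'E'
def boxtop(tag,name='top',f=None):
    im,d,p=load(tag)
    v,u=np.mgrid[0:400,0:640]; P=bydepth(p,np.c_[u.ravel(),v.ravel()],d.ravel()).reshape(400,640,3)
    m=(np.abs(P[:,:,2]-.084)<.009)&(P[:,:,0]>.38)&(P[:,:,0]<.62)&(P[:,:,1]>-.4)&(P[:,:,1]<.13)&(d>0)
    hsv=cv2.cvtColor(im,cv2.COLOR_RGB2HSV); m&=(hsv[:,:,0]>8)&(hsv[:,:,0]<22)&(hsv[:,:,1]>90)
    n,l,s,_=cv2.connectedComponentsWithStats(m.astype(np.uint8),connectivity=4); i=1+s[1:,4].argmax()
    T=onplane(p,np.c_[u[l==i],v[l==i]],.084); q=np.array([w2b(a) for a in T],np.float32)
    r=cv2.minAreaRect(q); print('px',s[i],'rect board',r); print(np.round(cv2.boxPoints(r),1).tolist())
    return q
E
python3 -c "
from h import *
plan(0,-320,.18,88.29)
grab('top','t3');grab('wrist','w3');boxtop('t3');boxtop('top0');boxtop('w3')"
```

```text
t 4.85 at [   1.8 -318.1] [ 0.4797 -0.4241  0.1847] rot [-1.7986e+02 -2.0000e-02  8.2620e+01] F [-0.6 -0.3  0.4] w 0.0516
dp [-0.007  -0.0052  0.0156] roll -0.0945 joints [ 48.  34. -17.  92.  12.  56.  19.]
px [337 169  34  28 852] rect board ((-0.9613418579101562, -182.44979858398438), (116.77424621582031, 93.05303192138672), 88.40544891357422)
[[-49.099998474121094, -239.5], [43.900001525878906, -242.10000610351562], [47.20000076293945, -125.4000015258789], [-45.79999923706055, -122.80000305175781]]
px [334 163  38  33 853] rect board ((12.177562713623047, -178.16310119628906), (116.58186340332031, 93.21622467041016), 79.78684997558594)
[[-44.0, -227.3000030517578], [47.70000076293945, -243.8000030517578], [68.4000015258789, -129.10000610351562], [-23.399999618530273, -112.5]]
px [  224     0   145   102 13527] rect board ((-2.4232444763183594, -208.39370727539062), (63.056087493896484, 92.27544403076172), 88.35717010498047)
[[-49.400001525878906, -238.60000610351562], [42.79999923706055, -241.1999969482422], [44.599998474121094, -178.1999969482422], [-47.599998474121094, -175.60000610351562]]
```

View pics/t3.png

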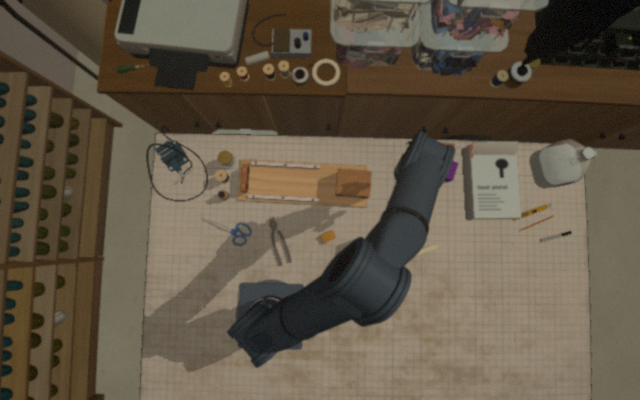

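View pics/w3.png

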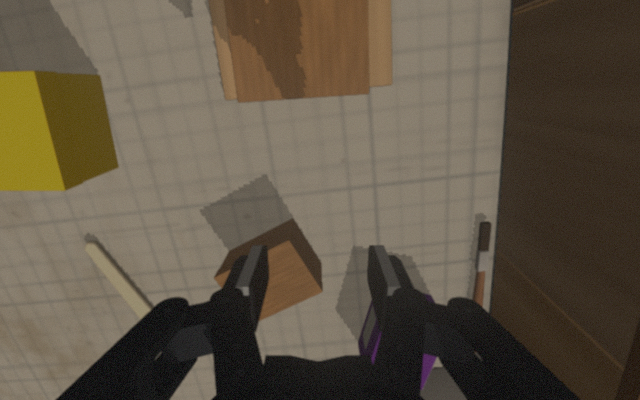

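The top view shows the box now nearly square on the bare end, at x ≈ -1 mm and turned -1.6°. The wrist view shows the small decoy at (270,270) and the purple box at (400,340) near the descent spot, so I check their extents.

```bash
python3 -c "
from h import *
im,d,p=load('top0')
v,u=np.mgrid[140:230,390:470];u=u.ravel();v=v.ravel()
P=bydepth(p,np.c_[u,v],d[v,u])
for a,b in((390,430),(430,470)):
  k=(u>=a)&(u<b)&(P[:,2]>.015)&(P[:,2]<.2); print(P[k].min(0),P[k].max(0))
k=(P[:,2]>.015)
plan(0,-268,.18,88.29)
"
```

```text
[ 0.36927268 -0.57827138  0.01502474] [ 0.65564521 -0.47058945  0.06172027]
[ 0.36713438 -0.71672562  0.0150225 ] [ 0.6532306  -0.56873682  0.09187079]
t 4.95 at [   1.7 -318.3] [ 0.4796 -0.4243  0.1847] rot [-1.7988e+02 -4.0000e-02  8.2390e+01] F [ 0.1  0.1 -0. ] w 0.0517
dp [ 0.1661 -0.0227  0.0157] roll -0.0983 joints [ 48.  34. -17.  92.  12.  56.  19.]
```

Both decoys lie at y < -0.47, well clear of the descent spot at y ≈ -0.37.

Call:
send_rows(dp=[[0.05, -0.007, 0], [0.11, -0.015, 0.01], [0.165, -0.025, 0.1], [0.165, -0.025, 0.22], [0.165, -0.025, 0.3]], roll=[-0.05, -0.09, -0.098, -0.098, -0.098])

```text
t: 5.45
tool_pos: [0.479, -0.3716, 0.0939]
tcp_rot: [-179.9, -0.1, 88.2]
force: [-0.5, -1.1, -0.3]
grip_width: 0.0515
```

```bash
python3 -c "
from h import *
plan(-1,-268,.05,88.29)"
```

```text
t 5.45 at [  -0.4 -265.6] [ 0.479  -0.3716  0.0939] rot [-1.799e+02 -7.000e-02  8.818e+01] F [-0.5 -1.1 -0.3] w 0.0515
dp [-0.008  -0.0016  0.1462] roll -0.0018 joints [ 44.  38. -17. 103.  16.  42.  17.]
```

Call:
send_rows(dp=[[-0.005, -0.002, 0.05], [-0.005, -0.002, 0.1], [-0.005, -0.002, 0.14], [-0.005, -0.002, 0.14], [-0.005, -0.002, 0.14]], roll=[-0.002, -0.002, -0.002, -0.002, -0.002])

```text
t: 5.95
tool_pos: [0.4792, -0.3752, 0.0539]
tcp_rot: [180.0, 0.0, 88.3]
force: [0.0, 0.8, 0.1]
grip_width: 0.0512
```

```bash
python3 -c "
from h import *
plan(-1,-220,.05,88.29)
grab('wrist','w4');boxtop('w4')"
```

```text
t 5.95 at [-1.000e-01 -2.693e+02] [ 0.4792 -0.3752  0.0539] rot [1.7999e+02 1.0000e-02 8.8290e+01] F [0.  0.8 0.1] w 0.0512
dp [ 0.1642 -0.0029  0.0129] roll -0.0 joints [ 44.  41. -16. 104.  17.  38.  16.]
px [  148     0   340   259 77454] rect board ((-2.1514816284179688, -200.26263427734375), (79.09821319580078, 91.39315032958984), 88.64352416992188)
[[-48.79999923706055, -238.6999969482422], [42.599998474121094, -240.89999389648438], [44.5, -161.8000030517578], [-46.900001525878906, -159.60000610351562]]
```

View pics/w4.png

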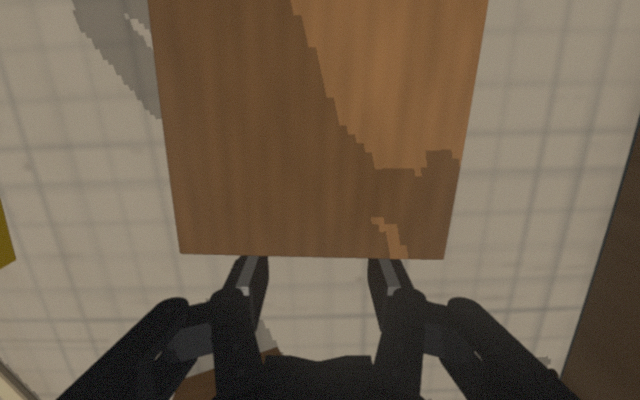

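The wrist view shows the fingers just behind the box's rear face, whose edge is at row ~255, and centred on it. I push slowly to square the box.

Call:
send_rows(dp=[[0.03, -0.002, 0.01], [0.055, -0.003, 0.01], [0.075, -0.003, 0.01], [0.095, -0.003, 0.01], [0.115, -0.003, 0.01]], roll=[0, 0, 0, 0, 0])

```text
t: 6.5
tool_pos: [0.4793, -0.3407, 0.0508]
tcp_rot: [180.0, 0.0, 88.3]
force: [-0.9, -3.7, 0.9]
grip_width: 0.0514
```

```bash
python3 -c "
from h import *
plan(-1,-200,.05,88.29)
grab('top','t5');boxtop('t5');grab('wrist','w5');boxtop('w5')"
```

```text
t 6.5 at [  -1.1 -234.7] [ 0.4793 -0.3407  0.0508] rot [1.7997e+02 4.0000e-02 8.8290e+01] F [-0.9 -3.7  0.9] w 0.0514
dp [0.1157 0.0004 0.0026] roll -0.0001 joints [ 41.  40. -16. 107.  17.  35.  13.]
px [331 169  33  27 776] rect board ((-1.1000022888183594, -160.5500030517578), (93.19999694824219, 111.9000015258789), -0.0)
[[-47.70000076293945, -104.5999984741211], [-47.70000076293945, -216.5], [45.5, -216.5], [45.5, -104.5999984741211]]
px [  143     0   352   302 91256] rect board ((-1.8813400268554688, -173.34510803222656), (91.38404083251953, 93.39347076416016), 0.065033920109272)
[[-47.599998474121094, -126.69999694824219], [-47.5, -220.10000610351562], [43.900001525878906, -220.0], [43.79999923706055, -126.5999984741211]]
```

View pics/t5.png

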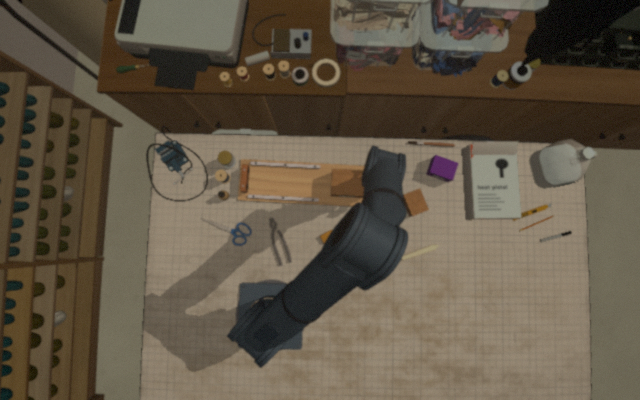

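The box is square and within 2 mm of centre; its front is still 45 mm before the mouth. The contact offset is about 14.5 mm. I continue straight.

Call:
send_rows(dp=[[0.03, 0, 0], [0.06, 0, 0], [0.09, 0, 0], [0.12, 0, 0], [0.15, 0, 0]], roll=[0, 0, 0, 0, 0])

```text
t: 7.1
tool_pos: [0.4805, -0.2949, 0.0505]
tcp_rot: [-180.0, -0.0, 88.3]
force: [-0.9, -3.6, 1.2]
grip_width: 0.0515
```

```bash
python3 -c "
from h import *
plan(-1,-140,.05,88.29)
grab('top','t6');boxtop('t6');grab('wrist','w6');boxtop('w6')"
```

```text
t 7.1 at [  -1.3 -189. ] [ 0.4805 -0.2949  0.0505] rot [-180.     -0.     88.31] F [-0.9 -3.6  1.2] w 0.0515
dp [0.1632 0.001  0.0018] roll 0.0003 joints [ 36.  38. -15. 111.  17.  33.   8.]
px [318 168  31  28 736] rect board ((-1.0500679016113281, -111.3975830078125), (104.45792388916016, 93.20955657958984), 89.91061401367188)
[[-47.70000076293945, -163.60000610351562], [45.5, -163.6999969482422], [45.599998474121094, -59.20000076293945], [-47.599998474121094, -59.099998474121094]]
px [  143     0   353   305 91622] rect board ((-1.8970565795898438, -127.55078125), (91.38369750976562, 94.5076675415039), 0.12963120639324188)
[[-47.70000076293945, -80.4000015258789], [-47.5, -174.89999389648438], [43.900001525878906, -174.6999969482422], [43.70000076293945, -80.19999694824219]]
```

View pics/w6.png

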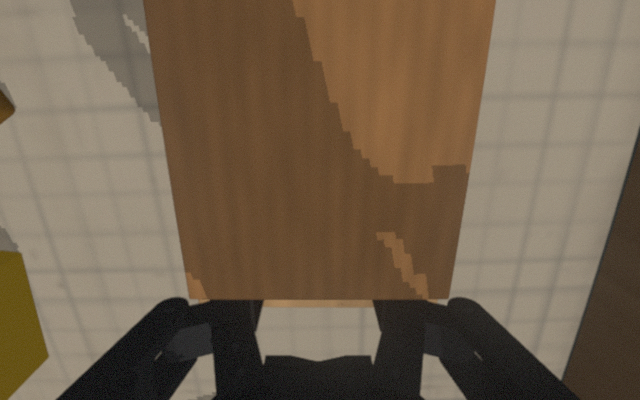

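The box is square, x ≈ -1.5 mm, and its front is at the mouth, leaving 8+ mm to each rail. I continue.

Call:
send_rows(dp=[[0.03, 0.001, 0], [0.06, 0.001, 0], [0.09, 0.002, 0], [0.12, 0.002, 0], [0.15, 0.002, 0]], roll=[0, 0, 0, 0, 0])

```text
t: 7.7
tool_pos: [0.4824, -0.2499, 0.0504]
tcp_rot: [-180.0, -0.0, 88.3]
force: [0.8, -1.9, 0.2]
grip_width: 0.0514
```

Call:
send_rows(dp=[[0.03, 0, 0], [0.06, 0, 0], [0.09, 0, 0], [0.12, 0, 0], [0.15, 0, 0]], roll=[0, 0, 0, 0, 0])

```text
t: 8.2
tool_pos: [0.4837, -0.2052, 0.0505]
tcp_rot: [-180.0, -0.0, 88.3]
force: [0.6, -0.9, -1.0]
grip_width: 0.0514
```

```bash
python3 -c "
from h import *
plan(-1,-40,.05,88.29)
grab('top','t7');boxtop('t7');grab('wrist','w7');boxtop('w7')"
```

```text
t 8.2 at [ -0.7 -99.1] [ 0.4837 -0.2052  0.0505] rot [-180.     -0.     88.29] F [ 0.6 -0.9 -1. ] w 0.0514
dp [ 0.1971 -0.0009  0.0016] roll -0.0 joints [ 27.  36. -13. 117.  17.  29.  -0.]
px [293 167  24  26 518] rect board ((0.52783203125, -8.988166809082031), (89.27750396728516, 81.11929321289062), 3.209477663040161)
[[-46.29999923706055, 29.0], [-41.79999923706055, -52.0], [47.400001525878906, -47.0], [42.79999923706055, 34.0]]
px [  144     0   352   306 91664] rect board ((-1.2108993530273438, -37.948482513427734), (91.30370330810547, 94.7757797241211), 0.08376762270927429)
[[-46.900001525878906, 9.399999618530273], [-46.79999923706055, -85.4000015258789], [44.5, -85.30000305175781], [44.400001525878906, 9.5]]
```

View pics/w7.png

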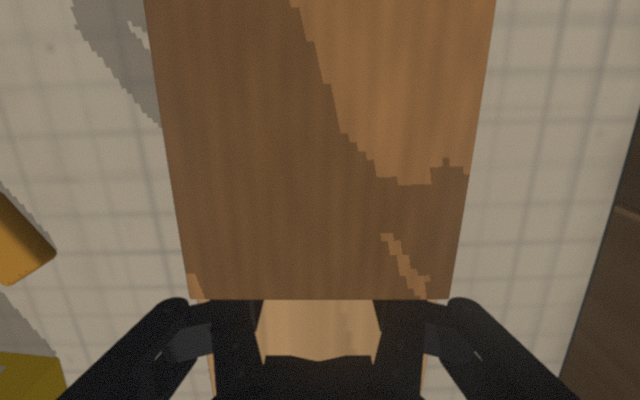

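View pics/t7.png

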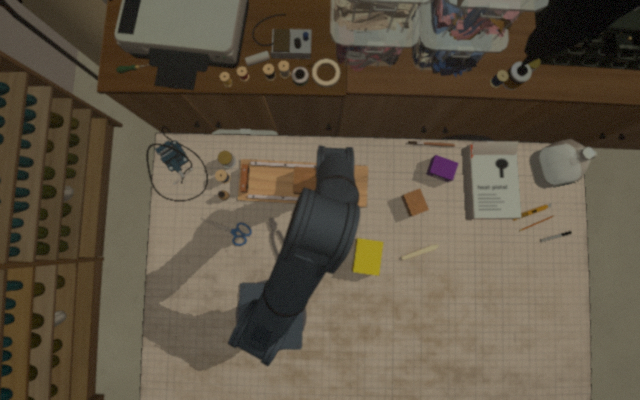

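The wrist view gives the box square at x ≈ -1.2 mm in the lane. The top fit is partly hidden by the arm, so its 3° is not to be trusted. I continue.

Call:
send_rows(dp=[[0.03, 0, 0], [0.06, 0, 0], [0.09, 0, 0], [0.12, 0, 0], [0.15, 0, 0]], roll=[0, 0, 0, 0, 0])

```text
t: 8.8
tool_pos: [0.4851, -0.1601, 0.0505]
tcp_rot: [180.0, -0.0, 88.3]
force: [0.5, -2.3, 0.6]
grip_width: 0.0515
```

Call:
send_rows(dp=[[0.03, 0, 0], [0.06, 0, 0], [0.09, 0, 0], [0.12, 0, 0], [0.15, 0, 0]], roll=[0, 0, 0, 0, 0])

```text
t: 9.3
tool_pos: [0.4865, -0.1152, 0.0505]
tcp_rot: [180.0, 0.0, 88.3]
force: [0.1, -3.0, 0.7]
grip_width: 0.0511
```

```bash
python3 -c "
from h import *
plan(-1,45,.05,88.29)
grab('wrist','w8');boxtop('w8')"
```

```text
t 9.3 at [-0.7 -9.1] [ 0.4865 -0.1152  0.0505] rot [180.     0.    88.29] F [ 0.1 -3.   0.7] w 0.0511
dp [ 0.1804 -0.0011  0.0017] roll 0.0001 joints [ 16.  35. -12. 120.  16.  26. -10.]
px [  143     0   354   303 91692] rect board ((-1.2000007629394531, 50.79999923706055), (91.4000015258789, 93.5999984741211), 0.0)
[[-46.900001525878906, 97.5999984741211], [-46.900001525878906, 4.0], [44.5, 4.0], [44.5, 97.5999984741211]]
```

Call:
send_rows(dp=[[0.03, 0, 0], [0.06, 0, 0], [0.09, 0, 0], [0.12, 0, 0], [0.15, 0, 0]], roll=[0, 0, 0, 0, 0])

```text
t: 9.85
tool_pos: [0.4877, -0.0701, 0.0505]
tcp_rot: [-180.0, -0.0, 88.3]
force: [-0.2, -3.0, 1.0]
grip_width: 0.0515
```

Call:
send_rows(dp=[[0.015, 0, 0], [0.03, 0, 0], [0.04, 0, 0], [0.05, 0, 0], [0.06, 0, 0]], roll=[0, 0, 0, 0, 0])

```text
t: 10.35
tool_pos: [0.4883, -0.053, 0.0505]
tcp_rot: [-180.0, 0.0, 88.3]
force: [1.0, -1.8, 0.9]
grip_width: 0.0511
```

```bash
python3 -c "
from h import *
plan(-1,65,.05,88.29)
grab('wrist','w9');boxtop('w9')"
```

```text
t 10.35 at [-0.7 53.1] [ 0.4883 -0.053   0.0505] rot [-1.800e+02  1.000e-02  8.827e+01] F [ 1.  -1.8  0.9] w 0.0511
dp [ 0.0397 -0.001   0.0016] roll -0.0004 joints [  8.  35. -11. 122.  15.  25. -16.]
px [  143     0   354   303 91746] rect board ((-1.25, 113.05000305175781), (93.5, 91.30000305175781), 90.0)
[[-46.900001525878906, 66.30000305175781], [44.400001525878906, 66.30000305175781], [44.400001525878906, 159.8000030517578], [-46.900001525878906, 159.8000030517578]]
```

View pics/w9.png

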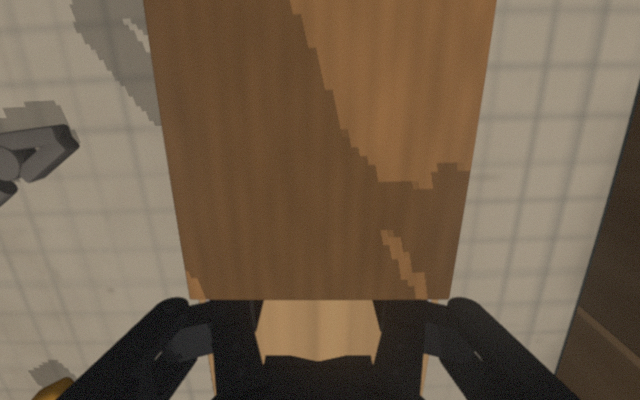

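Still square and centred, with about 13 mm to go. I creep from here and watch the force.

Call:
send_rows(dp=[[0.008, 0, 0], [0.014, 0, 0], [0.02, 0, 0], [0.026, 0, 0], [0.031, 0, 0]], roll=[0, 0, 0, 0, 0])

```text
t: 10.9
tool_pos: [0.4886, -0.0435, 0.0505]
tcp_rot: [-180.0, -0.0, 88.3]
force: [-0.1, -2.4, -0.5]
grip_width: 0.051
```

Call:
send_rows(dp=[[0.002, 0, 0], [0.004, 0, 0], [0.006, 0, 0], [0.008, 0, 0], [0.01, 0, 0]], roll=[0, 0, 0, 0, 0])

```text
t: 11.4
tool_pos: [0.4887, -0.0406, 0.0505]
tcp_rot: [-180.0, -0.0, 88.3]
force: [0.7, -2.0, 0.3]
grip_width: 0.0513
```

Call:
send_rows(dp=[[0.002, 0, 0], [0.004, 0, 0], [0.006, 0, 0], [0.006, 0, 0]], roll=[0, 0, 0, 0])

```text
t: 11.8
tool_pos: [0.4887, -0.0387, 0.0505]
tcp_rot: [-180.0, -0.0, 88.3]
force: [0.7, -1.1, -0.2]
grip_width: 0.0512
```

```bash
python3 -c "
from h import *
plan(-1,66,.05,88.29)"
```

```text
t 11.8 at [-0.7 67.4] [ 0.4887 -0.0387  0.0505] rot [-1.80e+02 -1.00e-02  8.83e+01] F [ 0.7 -1.1 -0.2] w 0.0512
dp [-0.0047 -0.001   0.0016] roll 0.0002 joints [  6.  34. -11. 122.  14.  25. -17.]
```

Call:
send_rows(dp=[[0.002, 0, 0], [0.004, 0, 0], [0.005, 0, 0], [0.005, 0, 0]], roll=[0, 0, 0, 0])

```text
t: 12.2
tool_pos: [0.4886, -0.0378, 0.0505]
tcp_rot: [-180.0, 0.0, 88.3]
force: [0.1, -4.2, 0.2]
grip_width: 0.051
```

Call:
send_rows(dp=[[0.002, 0, 0], [0.004, 0, 0], [0.005, 0, 0], [0.005, 0, 0]], roll=[0, 0, 0, 0])

```text
t: 12.6
tool_pos: [0.4885, -0.0377, 0.0506]
tcp_rot: [-180.0, 0.1, 88.2]
force: [-1.0, -10.3, 1.8]
grip_width: 0.0512
```

```bash
python3 -c "
from h import *
plan(-1,66,.05,88.29)
grab('wrist','w10');boxtop('w10');grab('top','t10');grab('scene','s10')"
```

```text
t 12.6 at [-1.  68.4] [ 0.4885 -0.0377  0.0506] rot [-1.7997e+02  1.1000e-01  8.8180e+01] F [ -1.  -10.3   1.8] w 0.0512
dp [-0.008  -0.      0.0019] roll -0.0019 joints [  6.  34. -10. 122.  14.  25. -17.]
px [  143     0   354   302 92031] rect board ((-1.3690185546875, 128.6109619140625), (93.12886810302734, 91.40914916992188), 89.90513610839844)
[[-47.20000076293945, 82.0999984741211], [44.29999923706055, 82.0], [44.400001525878906, 175.10000610351562], [-47.0, 175.3000030517578]]
```

View pics/s10.png

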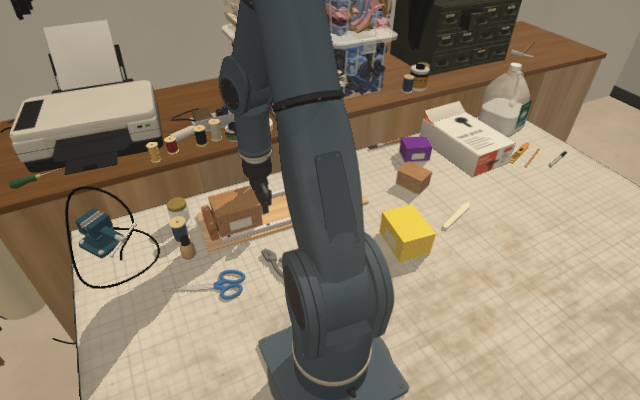

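View pics/t10.png

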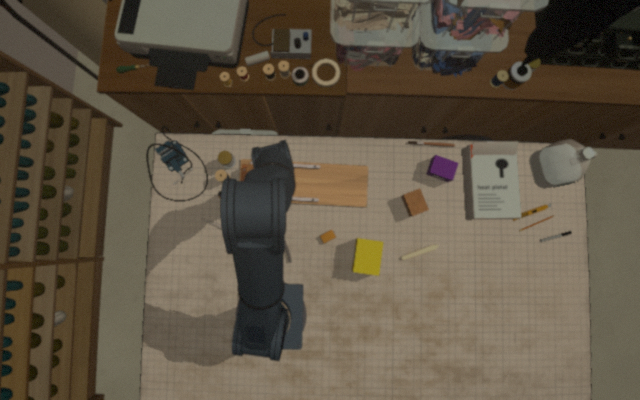

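The arm stalled at 10 N and the scene view shows the box at (235,212) against the stop, so it's home. I back off gently, rise and verify.

Call:
send_rows(dp=[[-0.004, 0, 0], [-0.01, 0, 0], [-0.03, 0, 0], [-0.07, 0, 0], [-0.12, 0, 0]], roll=[0, 0, 0, 0, 0])

```text
t: 13.25
tool_pos: [0.4879, -0.0722, 0.0505]
tcp_rot: [180.0, -0.0, 88.4]
force: [-0.4, 0.7, -0.2]
grip_width: 0.0512
```

Call:
send_rows(dp=[[-0.02, 0, -0.08], [-0.05, 0, -0.2], [-0.12, 0, -0.34], [-0.25, 0, -0.45], [-0.4, 0, -0.5]], roll=[0, 0, 0, 0, 0])

```text
t: 13.75
tool_pos: [0.4852, -0.1927, 0.2038]
tcp_rot: [179.7, 0.0, 88.4]
force: [1.4, -0.4, -0.8]
grip_width: 0.0512
```

Call:
send_rows(dp=[[-0.15, 0, 0], [-0.3, 0, 0], [-0.45, 0, 0], [-0.6, 0, 0], [-0.7, 0, 0]], roll=[0, 0, 0, 0, 0])

```text
t: 14.25
tool_pos: [0.476, -0.4063, 0.2002]
tcp_rot: [-180.0, 0.1, 88.1]
force: [0.6, 0.1, -0.1]
grip_width: 0.0514
```

```bash
python3 - <<'E'
from h import *
plan(0,-300,.2,88.29)
im,d,p=grab('top','t11');boxtop('t11');grab('scene','s11')
im0,d0,_=load('top0')
print('diff at items', np.abs(im[145:205,205:238].astype(int)-im0[145:205,205:238]).mean())
cv2.imwrite('pics/crop11.png',cv2.resize(im[145:220,195:385,::-1],None,fx=4.2,fy=4.2,interpolation=cv2.INTER_CUBIC))
E
```

```text
t 14.25 at [  -2.5 -300.4] [ 0.476  -0.4063  0.2002] rot [-1.7997e+02  7.0000e-02  8.8100e+01] F [ 0.6  0.1 -0.1] w 0.0514
dp [0.0013 0.0083 0.0008] roll -0.0032 joints [ 45.  32. -14.  94.   9.  56.  26.]
px [245 164  36  28 880] rect board ((-0.9500007629394531, 137.75), (121.5, 93.0999984741211), 90.0)
[[-47.5, 77.0], [45.599998474121094, 77.0], [45.599998474121094, 198.5], [-47.5, 198.5]]
diff at items 2.5090909090909093
```

View pics/crop11.png

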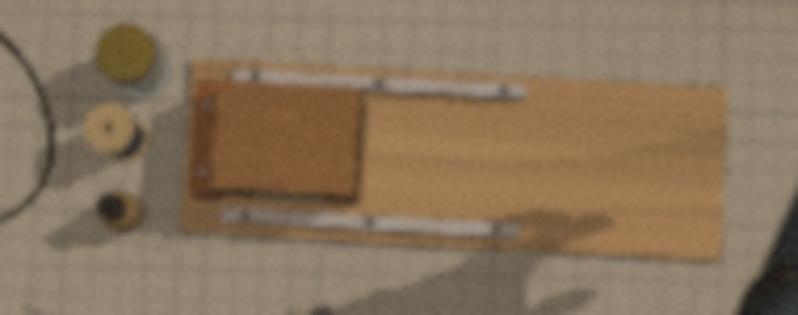

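View pics/s11.png

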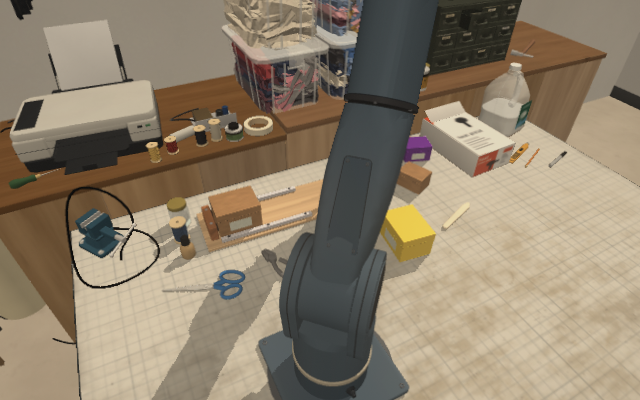

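The top view shows the box square between the rails against the stop, and the rails and three items are unmoved. To rule out a rebound from the buffers, I compare the scene pictures taken pressed and released.

```bash
python3 - <<'E'
from h import *
a=load('s10')[0];b=load('s11')[0]
A=a[175:250,160:290];B=b[175:250,160:290]
cv2.imwrite('pics/cmp.png',cv2.resize(np.vstack([A,B])[:,:,::-1],None,fx=4,fy=4,interpolation=cv2.INTER_CUBIC)[:600])
g=lambda i:cv2.cvtColor(i[185:238,198:236],cv2.COLOR_RGB2GRAY).astype(np.float32)
print(cv2.phaseCorrelate(g(a),g(b)), np.abs(g(a)-g(b)).mean())
E
```

```text
((0.18667979067117457, -0.05951766927719859), 1.0014032617763238) 6.3689175
```

View pics/cmp.png

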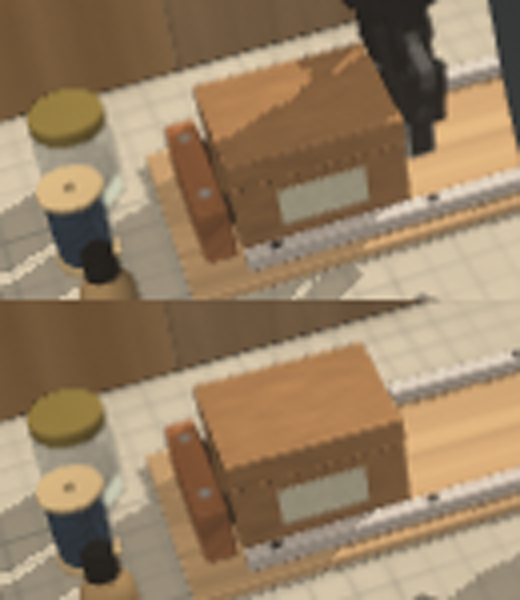

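The box stayed put within about 0.2 px (roughly 0.4 mm) after release. Both pictures show the same thin dark gap, which is the buffers' own depth. I'm handing in.

```bash
python3 -c "
from h import *
print(manip.finish_job())"
```

```text
the job is handed in; nothing more can be done
None
```

The box stands home against the stop and the job is handed in at about 14.4 s; the system gave no verdict. I lined the box up from the far side with both open fingers, then pushed it from behind with the half-open jaws. I crept the last 13 mm.

**Last checks**
- **Square and centred:** the top view put the box about 1 mm off the lane's centre line and square, leaving about 9 mm to each rail.
- **Home:** the arm stalled against the stop at about 10 N. Comparing pictures pressed and released, the box moved about 0.2 px (roughly 0.4 mm).
- **Undisturbed:** I saw no change in the rails, jar, spool or bottle. The gripper ended clear of everything.

**Where the checks disagreed**
- **Position along the lane:** for the rear face (80 mm when home), the top camera gave 77 mm and the wrist camera 82 mm. The force stall agrees with about 80 mm.
- **Turn in mid-lane:** one top fit showed 3° of turn while the arm hid part of the box. The wrist camera showed it square, so I discounted it.

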